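# Shift the feed gear lever through its notched gate

### The arm

A 6-joint arm with a two-finger parallel gripper is mounted at the origin on the work surface. World frame = base frame: x ahead of the robot, y to its left, z up, the work surface at z = 0. Lengths are in mm, angles in rad, forces in N, time in s.
With the tool pointing down it reaches from about 275 to 750 mm from the base axis. Payload 10.2 kg.
Tool frame: the origin (TCP) lies between the finger pads; the fingertips stand 11 mm ahead of it and the grasp point (between the pads) lies 8 mm behind it (ctrl.tip_extent is the distance from the TCP to the fingertips, in mm); z points along the fingers, y is the direction in which the jaws open and shut (so a half turn about z gives the same grasp; the last joint's range is limited). The gripper opens to 85 mm and grips with 20 to 120 N. Pads are 22 mm wide; open, the fingers measure 114 mm over their backs; the gripper's body (76 mm by 85 mm) begins 54 mm behind the grasp point. The pads swing forward as they close: fully open they stand 13 mm farther back than shut.
Start: joints at [1.068, 0.313, 1.498, -0, 1.331, -0.223], TCP at [144.999, 504.586, 242.294] pointing down, gripper open.
Joint ranges: [-2.94, 2.94], [-0.97, 2.17], [0.19, 2.56], [-1.23, 4.37], [0.02, 3.11], [-2.88, 2.88]. Speed limits (rad/s): [2.39, 2.39, 3.01, 3.14, 3.14, 3.14].

### API

Orientations are given as a unit quaternion [w, x, y, z].
In Python, from rig import ctrl gives the robot as it stands.
- The arm moves only by the tool apply_moves, never from a script. Its argument "commands" is a list of rows, each a list of 5 numbers: the finger opening in cm, from 0 to 8.54, then the shift along the tool's x, y, z in cm, then the turn about the tool's z in rad. In form: [[jaw, dx, dy, dz, roll], ...]. A call has 1 to 12 rows; each row shifts and turns the commanded pose from where the row before left it, along the tool's axes as they then stand; what a row does not reach is not made up. A row lasts 1/12 s, in which the tool goes at most 41.7 mm and 7.16 degrees, less where a joint would pass 70% of its speed; a pose out of reach is approached as far as the arm can. A call with a gripper value outside its range is refused whole. The fingers move at their own pace and stop on an object; "squeeze" is the grip in N (left out, the last holds). Time passes only in rows, so rows that do not move let the fingers close. It gives the time, the measured TCP pose, the force and the opening at its end, in the units of the state.
- ctrl.sense(): the state, without advancing time (a new reading comes with each control period).
- ctrl.capture(name): name is "side" or "top" or "wrist"; returns the picture (384x512x3 uint8, red, green, blue); there is no depth.
- ctrl.camera_info(name): a dict with "fov_y" (degrees; the focal length in pixels is half the picture's height over the tangent of half this angle, whatever the lens; pixels are square), "cx", "cy" (the principal point, pixels), "dist_coeffs" ([k1, k2, p1, p2, k3] as OpenCV has them; the pictures are not rectified), "camera_from_world" (4x4, takes a point from world to camera coordinates). Camera axes: x right, y down, z forward; pixel columns grow to the right and rows downward; lengths in mm; the calibration is good to about 2 mm. A picture is of the moment at which its call begins: read the wrist's pose just before it. camera_info takes no time and is no camera call; for the wrist camera it gives the pose at the moment of the call.
- ctrl.finish_job(): hands the job in, once; it reports no verdict.
The state is a dict: "time_s": time; "joints": joint angles; "dq": joint speeds; "tau": joint torques, N m; "eef_pos": TCP position; "ee_rot": TCP orientation; "force": force on the tool from outside, world axes, zero at the start; "wrist_torque": the same for the moment, N m; "grip_width": opening from 0.0 (shut) to 1.0 (fully open).
Only numpy, scipy, OpenCV 4.12 (cv2) and the standard library are available. Lean on these libraries where they do the work, as an engineer would, in place of code of your own. Each camera call takes 0.05 s, during which the arm holds its last target.

### The job

Put the bench gearbox into gear: take its black ball-topped lever from the neutral lane through the opening in the first brass bar, through the opening in the second brass bar, and then sideways all the way into the notch beside the green tag, where it must stay hooked when you let go. The openings are set by hand and differ each time, so feel for them with light pressure and never force the lever against the gate. Leave the tools and lathe parts on the bench where they are.

Things in the scene. Friction and masses are not known exactly. Their poses are not given: they have to be found in the camera images.
- gate: Fixed grey-green gearbox, 176 mm (x) by 162 mm (y -100 to +62), 130 mm high; its top is a flat aluminium gate frame 8 mm thick. Origin: on the bench under the gate's middle; x = along the lanes, y = across them, z up. The frame's window (x -50 to +50, y -41 to +41) holds three straight lanes along x, each 18 mm wide, parted by two brass bars.
- neutral_lane (a point): Middle of the neutral lane (gate x = 0, y = +32, z = 130 mm), where the lever starts. The first brass bar, 14 mm wide, lies on the frame (z 130 to 138) at y = +16, between this lane and the middle one. Its one opening, 24 mm long, is centred anywhere from gate x = +8 to +34 (where the stem passes); it is not measured: feel or look for it.
- middle_lane (a point): Middle of the middle lane (gate x = 0, y = 0, z = 130 mm). The second brass bar, like the first, lies at y = -16, between this lane and the last one. Its one opening, 24 mm long, is centred anywhere from gate x = -34 to -8; it is not measured either.
- last_lane (a point): Middle of the last lane (gate x = 0, y = -32, z = 130 mm). Two notches are cut in this lane's outer side, y -41 to -59, one at either end: x +28 to +50 and x -50 to -28, with a solid tooth of the frame between them. At the gate the stem axis can go to about x = 40 either way.
- lever: Gear lever: steel stem 12 mm thick, black ball knob. Origin: its pivot, 20 mm above the bench inside the box; z along the stem. It swings about the gate's y axis (along the lanes, up to 0.46 rad) and its pivot slides along gate y (about 2 N); no sideways tilt, no lift. A spring, 1.3 N m/rad (3 N at the knob at most), swings it upright when let go and so hooks it behind the tooth once it is in a notch.
- knob (a point): Centre of the black ball knob (36 mm across), 205 mm along the stem from the pivot (225 mm above the bench when upright).
- stem (a point): Point on the stem's axis 110 mm from the pivot, where it passes the gate frame (130 mm above the bench when upright).
- green_tag: Fixed green disc 24 mm across, 5 mm high, on the gate frame 78 mm to the -y side of the gate's middle, at gate x = +36 or -36: it marks the notch to use. Origin: centre of its underside.
- red_tag: Fixed red disc like the green one, at the other notch, which must not be used.
- chuck: Bystander, leave alone: three-jaw lathe chuck, dark iron disc 156 mm across, 69 mm high. Origin: centre of its underside.
- faceplate: Bystander, leave alone: rusty round lathe faceplate 170 mm across, 34 mm high with its hub. Origin: centre of its underside.
- wrench: Bystander, leave alone: steel wrench 180 mm long, lying. Origin: centre of its underside.
- hammer: Bystander, leave alone: hammer 260 mm long, lying. Origin: centre of its underside.
- screwdriver: Bystander, leave alone: screwdriver 200 mm long, lying. Origin: centre of its underside.
- oil_bottle: Bystander, leave alone: white oil bottle with a red cap, 60 mm across, 150 mm high. Origin: centre of its underside.
- steady: Bystander, leave alone: dark iron lathe steady frame, 90 x 30 mm, 110 mm high. Origin: centre of its underside.

How it is judged:
By the outcome, as a careful person would: the job done as asked, in the order asked, and still so for the second after the job is handed in, with the robot touching nothing.
It also fails if it takes over 58 s, if anything falls off the work surface, if the arm or the gripper's body presses on something with over 40 N, if the wrist force passes 120 N, or if a joint passes its speed limit or range.

## Working session

There is one attempt and no reset: what is moved stays moved. The work goes in short steps, Python scripts to look and compute and a tool call to move; the robot and the scene stay as the last step left them, time stands still between calls to the robot, and variables do not carry over. Pictures are saved under pics/ and viewed, and the job is handed in when it is done.

Besides the shell and the picture viewer there is one more tool, called after ">>>" in YAML: its name, and indented under it one key for each argument. apply_moves: Moves the arm, as the interface text tells. Its arguments: {"type":"object","properties":{"commands":{"type":"array"},"squeeze":{"type":"number"}},"required":["commands"]}

```bash
ls; mkdir -p pics; python3 - <<'E'
from rig import ctrl
import cv2,json
s=ctrl.sense();print(s)
for n in("side","top","wrist"):
    i=ctrl.camera_info(n);print(n,i)
    cv2.imwrite(f"pics/{n}0.png",cv2.cvtColor(ctrl.capture(n),cv2.COLOR_RGB2BGR))
E
```

```text
pics
{'time_s': 0.0, 'joints': array([ 1.06760558e+00,  3.13464614e-01,  1.49843351e+00, -1.13473317e-05,
        1.33100819e+00, -2.23356392e-01]), 'dq': array([-9.66856919e-05, -3.44854085e-04, -3.36657201e-04,  1.01276358e-03,
        1.91178878e-03,  1.05497641e-03]), 'tau': array([-9.47589092e-05, -4.12270010e+01, -2.59739470e+01, -1.78451455e-04,
        4.17507268e-03, -1.30525598e-05]), 'eef_pos': array([144.874943  , 504.36135776, 241.72893822]), 'ee_rot': array([-2.28243630e-04,  1.39459732e-01,  9.90227525e-01, -6.15919984e-04]), 'force': array([-0.8607236 ,  0.27524904, -0.88259256]), 'wrist_torque': array([-0.01283538,  0.01457415,  0.01469564]), 'grip_width': 1.0039403458779865}
side {'fov_y': 53.9599641936913, 'cx': 260.8617109155604, 'cy': 190.67294380121533, 'dist_coeffs': array([0.01903999, 0.        , 0.        , 0.        , 0.        ]), 'camera_from_world': array([[ 8.18625035e-01, -5.74071783e-01, -1.71651037e-02,
        -3.78484429e+02],
       [-4.41903813e-01, -6.10500901e-01, -6.57274426e-01,
         3.28159431e+02],
       [ 3.66843390e-01,  5.45646624e-0
[... 503 characters left out ...]
2.17877720e-01, -8.91718165e-04, -9.75975668e-01,
         1.20811156e+03],
       [ 0.00000000e+00,  0.00000000e+00,  0.00000000e+00,
         1.00000000e+00]])}
wrist {'fov_y': 69.3345543909288, 'cx': 255.22022175374764, 'cy': 192.04592809243783, 'dist_coeffs': array([-0.01646981,  0.        ,  0.        ,  0.        ,  0.        ]), 'camera_from_world': array([[ 2.75298170e-01,  9.61358870e-01, -1.99123998e-04,
        -5.25451776e+02],
       [ 9.25430275e-01, -2.64953421e-01,  2.70884646e-01,
        -3.59236965e+01],
       [ 2.60364599e-01, -7.47583228e-02, -9.62611796e-01,
         3.78705213e+02],
       [ 0.00000000e+00,  0.00000000e+00,  0.00000000e+00,
         1.00000000e+00]])}
```

View pics/side0.png

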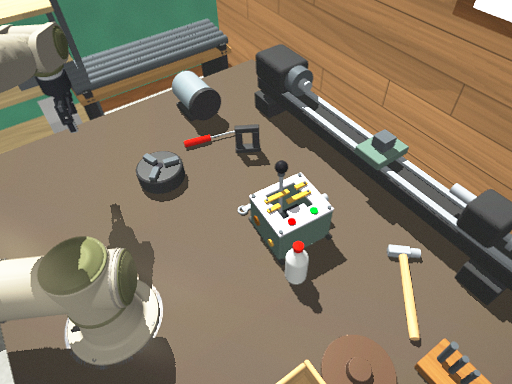

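View pics/top0.png

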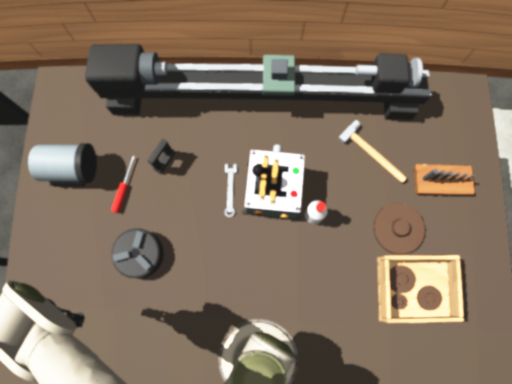

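View pics/wrist0.png

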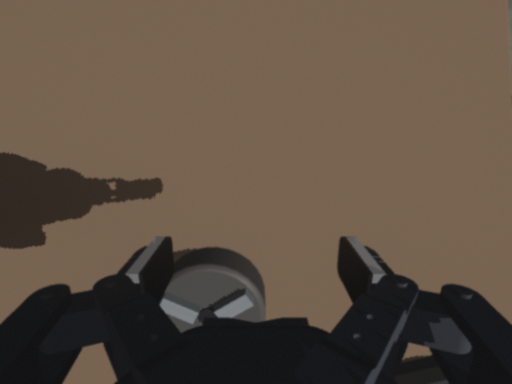

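```bash
python3 - <<'E'
import cv2
a=cv2.imread("pics/top0.png")[135:230,230:340]
cv2.imwrite("pics/topc.png",cv2.resize(a,None,fx=6,fy=6,interpolation=cv2.INTER_CUBIC))
a=cv2.imread("pics/side0.png")[150:260,230:350]
cv2.imwrite("pics/sidec.png",cv2.resize(a,None,fx=5,fy=5,interpolation=cv2.INTER_CUBIC))
E
```

```text
(no output)
```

View pics/topc.png

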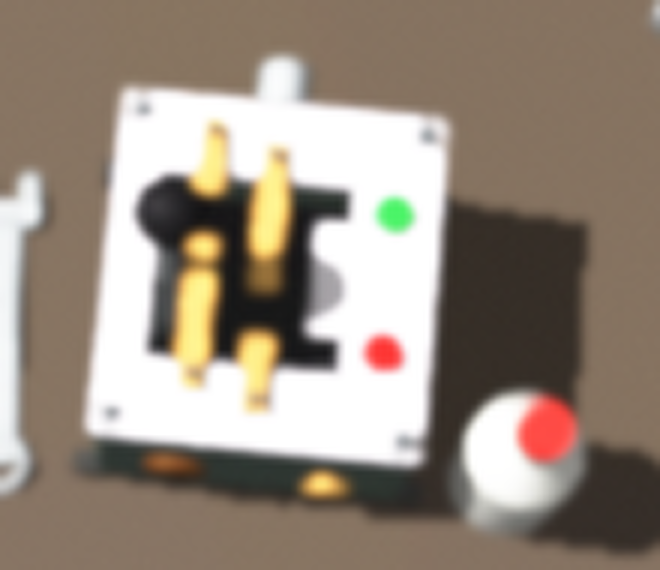

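View pics/sidec.png

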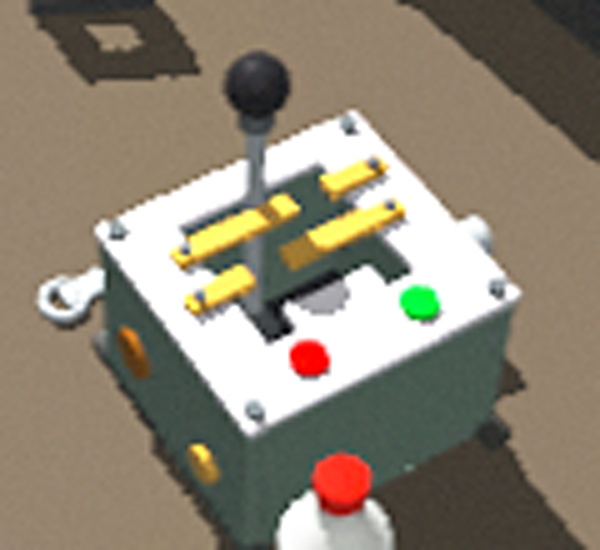

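```bash
cat > h.py <<'E'
import numpy as np,cv2
from scipy.optimize import least_squares
from rig import ctrl
def K(i,H=384):
    f=H/2/np.tan(np.radians(i['fov_y'])/2)
    return np.array([[f,0,i['cx']],[0,f,i['cy']],[0,0,1.]])
def proj(i,P):
    M=i['camera_from_world']
    return cv2.projectPoints(np.atleast_2d(P).astype(float),cv2.Rodrigues(M[:3,:3])[0],M[:3,3],K(i),i['dist_coeffs'])[0][:,0]
def back(i,uv,z):
    M=i['camera_from_world'];p=cv2.undistortPoints(np.array(uv,float).reshape(-1,1,2),K(i),i['dist_coeffs'])[:,0]
    d=np.c_[p,np.ones(len(p))]@M[:3,:3];c=-M[:3,:3].T@M[:3,3]
    return c+d*((z-c[2])/d[:,2])[:,None]
def g2w(q,P):
    c,s=np.cos(q[2]),np.sin(q[2]);P=np.atleast_2d(P)
    return np.c_[q[0]+c*P[:,0]-s*P[:,1],q[1]+s*P[:,0]+c*P[:,1],P[:,2]]
def w2g(q,P):
    c,s=np.cos(q[2]),np.sin(q[2]);d=np.atleast_2d(P)-[q[0],q[1],0]
    return np.c_[c*d[:,0]+s*d[:,1],-s*d[:,0]+c*d[:,1],d[:,2]]
E
python3 - <<'E'
from h import *
np.set_printoptions(precision=1,suppress=True)
G=np.array([[88,62,130],[88,-100,130],[-88,-100,130],[-88,62,130],[36,-78,135],[-36,-78,135]])
T=np.array([[123,88],[450,118],[425,466],[87,432],[396,215],[385,353]])/6+[230,135]
S=np.array([[352,112],[520,293],[250,432],[100,228],[420,300],[309,356]])/5+[230,150]
t,s=ctrl.camera_info('top'),ctrl.camera_info('side')
r={}
for nm,f in (("both",lambda q:np.r_[proj(t,g2w(q,G))-T,proj(s,g2w(q,G))-S].ravel()),("top",lambda q:(proj(t,g2w(q,G))-T).ravel()),("side",lambda q:(proj(s,g2w(q,G))-S).ravel())):
    a=least_squares(f,[550,0,0]);print(nm,a.x[:2],a.x[2].round(4),a.fun.reshape(-1,2).round(2).tolist());r[nm]=a.x
bt=np.array([[217,125],[210,195],[203,235],[203,262],[195,385],[280,150],[265,260],[265,292],[258,332],[258,410]])/6+[230,135]
print("top",w2g(r["top"],back(t,bt,138)))
bs=np.array([[180,250],[283,196],[297,203],[322,181],[380,160],[190,300],[245,266],[280,247],[400,203]])/5+[230,150]
print("side",w2g(r["side"],back(s,bs,138)))
kt=np.array([[169,214]])/6+[230,135];ks=np.array([[257,86]])/5+[230,150]
print(w2g(r["both"],np.r_[back(t,kt,225),back(s,ks,225)]), g2w(r["both"],[0,32,225]))
E
```

```text
both [537.2 -24.2] -0.0794 [[1.16, 0.2], [-0.52, 0.19], [-0.58, -1.3], [1.14, -0.85], [0.19, -0.84], [0.19, -0.64], [-0.28, 0.08], [-0.34, 0.3], [-0.68, 0.18], [-1.24, 0.24], [-0.41, 0.11], [-0.33, -0.03]]
top [535.5 -23.4] -0.0796 [[0.89, 0.73], [-0.77, 0.74], [-0.85, -0.71], [0.86, -0.28], [-0.06, -0.28], [-0.07, -0.06]]
side [538.8 -24.6] -0.0797 [[0.23, -0.05], [0.2, 0.14], [-0.1, -0.01], [-0.7, 0.08], [0.14, -0.05], [0.23, -0.2]]
top [[ 72.4  15.4 138. ]
 [ 35.4  15.5 138. ]
 [ 14.4  17.  138. ]
 [  0.5  15.7 138. ]
 [-62.1  13.7 138. ]
 [ 62.4 -17.4 138. ]
 [  4.6 -14.9 138. ]
 [-11.8 -16.3 138. ]
 [-32.4 -14.7 138. ]
 [-71.5 -18.2 138. ]]
side [[-59.1  18.  138. ]
 [ 11.6  21.8 138. ]
 [ 15.5  13.2 138. ]
 [ 36.9  19.8 138. ]
 [ 74.5  15.9 138. ]
 [-72.6 -15.1 138. ]
 [-34.3 -10.4 138. ]
 [-10.4  -9.  138. ]
 [ 65.2 -17.1 138. ]]
[[ -3.5  33.1 225. ]
 [ -0.2  31.9 225. ]] [[539.7   7.7 225. ]]
```

>>> apply_moves:
  commands:
    - [8.5,0,0,-2,-0.1]
    - [8.5,0,0,-2,-0.1]
  squeeze: 20

```text
time_s: 0.32
eef_pos: [144.8, 504.1, 281.8]
ee_rot: [-0.001, 0.038, 0.999, -0.001]
force: [-0.8, -0.1, 0.1]
grip_width: 0.994
```

```bash
cat >> h.py <<'E'
Q=np.array([537.2,-24.2,-0.0794])
from scipy.spatial.transform import Rotation as Ro
def st(tgt=None):
    s=ctrl.sense();q=s['ee_rot'];R=Ro.from_quat(np.r_[q[1:],q[0]]).as_matrix()
    p=s['eef_pos'];c,sn=np.cos(Q[2]),np.sin(Q[2]);A=np.array([[c,sn,0],[-sn,c,0],[0,0,1]])
    print('t',round(s['time_s'],2),'gateTCP',w2g(Q,p)[0].round(1),'Fgate',(A@s['force']).round(1),'toolx_gate',(A@R[:,0]).round(3),'w',round(s['grip_width'],3))
    if tgt is not None: print('tool shift cm',(R.T@(g2w(Q,tgt)[0]-p)/10).round(2))
E
python3 -c "
from h import *
st([0,32,285])"
```

```text
t 0.32 gateTCP [-433.1  495.5  281.8] Fgate [-0.8 -0.1  0.1] toolx_gate [-1.    -0.004  0.001] w 0.994
tool shift cm [-43.12 -46.53  -0.24]
```

>>> apply_moves:
  commands:
    - [8.5,-1.8,-1.94,0,0]
    - [8.5,-1.8,-1.94,0,0]
    - [8.5,-1.8,-1.94,0,0]
    - [8.5,-1.8,-1.94,0,0]
    - [8.5,-1.8,-1.94,0,0]
    - [8.5,-1.8,-1.94,0,0]
    - [8.5,-1.8,-1.94,0,0]
    - [8.5,-1.8,-1.94,0,0]
    - [8.5,-1.8,-1.94,0,0]
    - [8.5,-1.8,-1.94,0,0]
    - [8.5,-1.8,-1.94,0,0]
    - [8.5,-1.8,-1.94,0,0]

```text
time_s: 1.32
eef_pos: [342.3, 254.2, 282.2]
ee_rot: [-0.0, 0.04, 0.999, -0.0]
force: [1.2, -0.1, -0.3]
grip_width: 0.994
```

>>> apply_moves:
  commands:
    - [8.5,-1.8,-1.94,0,0]
    - [8.5,-1.8,-1.94,0,0]
    - [8.5,-1.8,-1.94,0,0]
    - [8.5,-1.8,-1.94,0,0]
    - [8.5,-1.8,-1.94,0,0]
    - [8.5,-1.8,-1.94,0,0]
    - [8.5,-1.8,-1.94,0,0]
    - [8.5,-1.8,-1.94,0,0]
    - [8.5,-1.8,-1.94,0,0]
    - [8.5,-1.8,-1.94,0,0]
    - [8.5,0,0,0,0]
    - [8.5,0,0,0,0]

```text
time_s: 2.32
eef_pos: [506.0, 46.8, 281.7]
ee_rot: [-0.001, 0.041, 0.999, 0.0]
force: [-0.3, 0.2, -0.3]
grip_width: 0.994
```

```bash
python3 -c "
from h import *
st([0,32,285])
i=ctrl.camera_info('wrist')
im=ctrl.capture('wrist');cv2.imwrite('pics/w1.png',cv2.cvtColor(im,cv2.COLOR_RGB2BGR))
print(proj(i,g2w(Q,[[0,32,225],[88,62,130],[88,-100,130],[-88,-100,130],[36,-78,135],[-36,-78,135]])))"
```

```text
t 2.32 gateTCP [-36.8  68.3 281.7] Fgate [-0.3  0.2 -0.3] toolx_gate [-1.     0.002  0.001] w 0.994
tool shift cm [-3.69 -3.62 -0.33]
[[206.5343977  258.00835106]
 [249.29256647 284.86220034]
 [112.03681825 284.70254898]
 [ 87.43100945 132.4265406 ]
 [122.72824218 246.64766191]
 [113.65848215 183.64322538]]
```

View pics/w1.png

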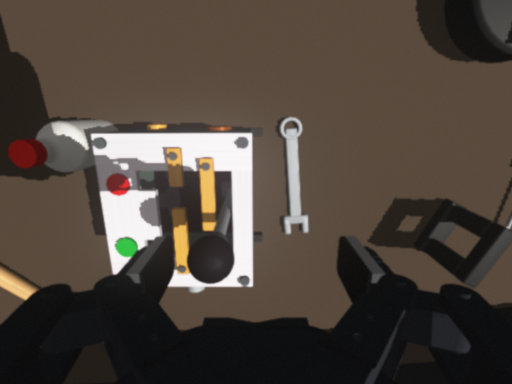

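```bash
python3 - <<'E'
from h import *
im=cv2.imread('pics/w1.png')[120:300,80:270]
cv2.imwrite('pics/w1c.png',cv2.resize(im,None,fx=4,fy=3.3,interpolation=cv2.INTER_CUBIC) if 0 else cv2.resize(im,None,fx=3.3,fy=3.3,interpolation=cv2.INTER_CUBIC))
E
```

```text
(no output)
```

View pics/w1c.png

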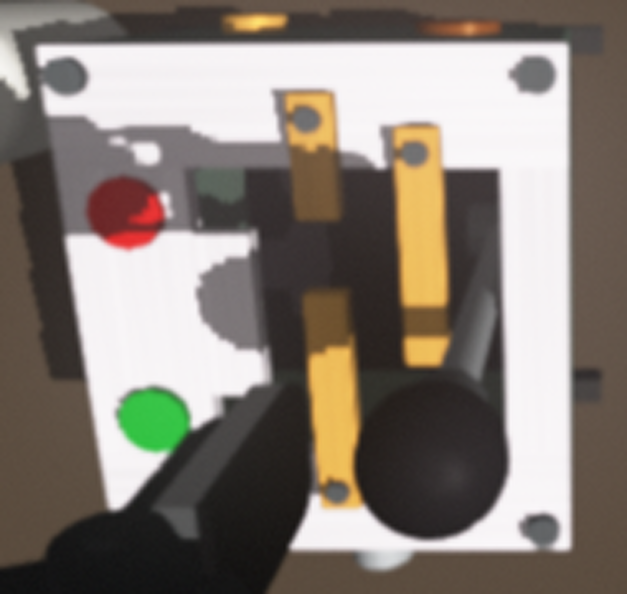

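```bash
python3 - <<'E'
from h import *
np.set_printoptions(precision=1,suppress=True)
i=ctrl.camera_info('wrist')
G=np.array([[-88,-100,130],[-88,62,130],[88,62,130],[-36,-78,135],[36,-78,135]])
W=np.array([[38,45],[570,43],[570,548],[126,211],[154,418]])/3.3+[80,120]
a=least_squares(lambda q:(proj(i,g2w(q,G))-W).ravel(),Q);print(a.x,a.x[2],a.fun)
q=a.x
print(w2g(q,back(i,np.array([[320,220],[327,290],[425,366]])/3.3+[80,120],138)))
k=back(i,np.array([[432,460]])/3.3+[80,120],225);print(w2g(q,k),w2g(Q,k))
E
```

```text
[538.3 -19.3  -0.1] -0.08135846324629606 [ 0.5 -0.5 -0.2  0.  -0.1 -0.4 -0.2  0.4 -0.1  0.5]
[[-34.3 -15.7 138. ]
 [-11.3 -15.2 138. ]
 [ 14.8  14.9 138. ]]
[[  0.2  31.  225. ]] [[  0.9  36.  225. ]]
```

>>> apply_moves:
  commands:
    - [8.5,-1.85,-1.7,0,0]
    - [8.5,-1.85,-1.7,0,0]
    - [8.5,0,0,1.7,0]
    - [8.5,0,0,1.7,0]
    - [8.5,0,0,1.7,0]
    - [8.5,0,0,1.7,0]
    - [8.5,0,0,0,0]
    - [8.5,0,0,0,0]

```text
time_s: 3.03
eef_pos: [539.5, 11.5, 214.5]
ee_rot: [-0.0, 0.039, 0.999, 0.0]
force: [0.4, -0.5, 0.0]
grip_width: 0.994
```

```bash
sed -i 's/^Q=.*/Q=np.array([537.8,-22,-0.080])/' h.py; python3 -c "
from h import *
st([0,32,213])
im=ctrl.capture('wrist');im2=ctrl.capture('side')[120:260,190:390]
im2=cv2.resize(im2,(549,384),interpolation=cv2.INTER_CUBIC)
cv2.imwrite('pics/w2.png',cv2.cvtColor(im,cv2.COLOR_RGB2BGR));cv2.imwrite('pics/s2.png',cv2.cvtColor(im2,cv2.COLOR_RGB2BGR))"
```

```text
t 3.03 gateTCP [ -1.   33.5 214.5] Fgate [ 0.4 -0.4  0. ] toolx_gate [-1.    -0.001  0.001] w 0.994
tool shift cm [-0.1  -0.15  0.15]
```

View pics/w2.png

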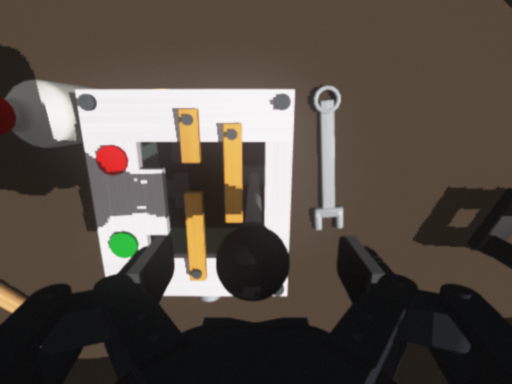

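View pics/s2.png

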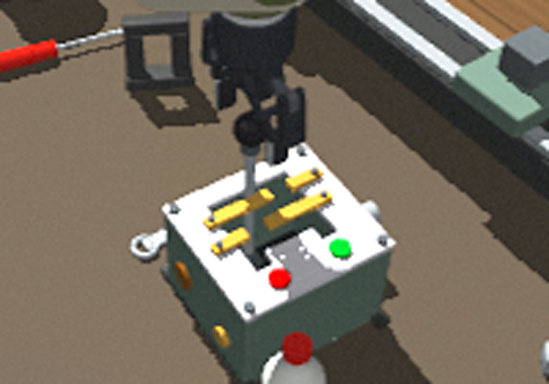

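>>> apply_moves:
  commands:
    - [5,0,0,0.1,0]
    - [3,0,0,0,0]
    - [3,0,0,0,0]
    - [3,0,0,0,0]
    - [3,0,0,0,0]
    - [3,0,0,0,0]
    - [3,0,0,0,0]
    - [3,0,0,0,0]
  squeeze: 25

```text
time_s: 3.8
eef_pos: [540.1, 10.7, 213.7]
ee_rot: [0.0, 0.04, 0.999, -0.0]
force: [-0.7, 0.2, 5.3]
grip_width: 0.403
```

```bash
python3 -c "
from h import *
st()
im=ctrl.capture('wrist');im2=ctrl.capture('side')[120:260,190:390]
im2=cv2.resize(im2,(549,384),interpolation=cv2.INTER_CUBIC)
cv2.imwrite('pics/w3.png',cv2.cvtColor(im,cv2.COLOR_RGB2BGR));cv2.imwrite('pics/s3.png',cv2.cvtColor(im2,cv2.COLOR_RGB2BGR))"
```

```text
t 3.8 gateTCP [ -0.3  32.7 213.7] Fgate [-0.7  0.1  5.3] toolx_gate [-1.    -0.    -0.001] w 0.403
```

View pics/w3.png

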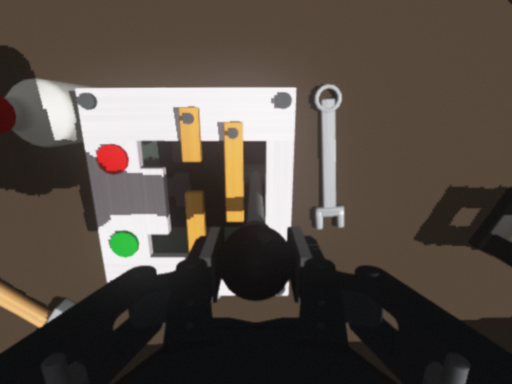

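View pics/s3.png

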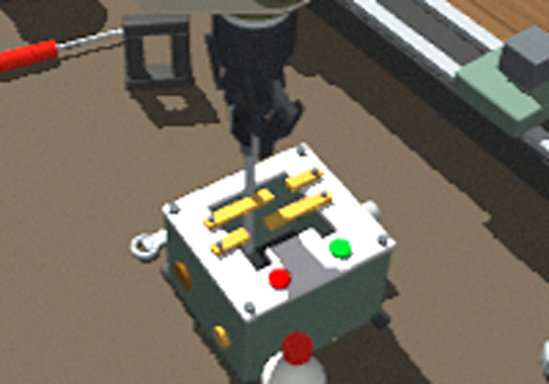

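>>> apply_moves:
  commands:
    - [4.5,0,0,0,0]
    - [4.5,0,0,0.5,0]
    - [4.5,0,0,0,0]
    - [3,0,0,0,0]
    - [3,0,0,0,0]
    - [3,0,0,0,0]
    - [3,0,0,0,0]
  squeeze: 25

```text
time_s: 4.48
eef_pos: [539.6, 10.8, 207.7]
ee_rot: [-0.001, 0.04, 0.999, 0.0]
force: [0.1, -1.0, -6.0]
grip_width: 0.404
```

```bash
python3 -c "
from h import *
st()"
```

```text
t 4.48 gateTCP [ -0.8  32.8 207.7] Fgate [ 0.2 -1.  -6. ] toolx_gate [-1.    -0.     0.001] w 0.404
```

>>> apply_moves:
  commands:
    - [4.5,0,0,0,0]
    - [4.5,0,0,-0.3,0]
    - [4.5,0,0,0,0]
    - [3,0,0,0,0]
    - [3,0,0,0,0]
    - [3,0,0,0,0]
    - [3,0,0,0,0]
  squeeze: 25

```text
time_s: 5.07
eef_pos: [540.3, 10.7, 212.0]
ee_rot: [0.001, 0.04, 0.999, -0.0]
force: [0.3, -0.4, 6.3]
grip_width: 0.407
```

```bash
python3 -c "
from h import *
st()"
```

```text
t 5.07 gateTCP [-2.00e-01  3.28e+01  2.12e+02] Fgate [ 0.4 -0.4  6.3] toolx_gate [-1.    -0.    -0.002] w 0.407
```

>>> apply_moves:
  commands:
    - [3,-0.76,0,0.06,0]
    - [3,-0.76,0,0.07,0]
    - [3,-0.76,0,0.1,0]
    - [3,-0.76,0,0.1,0]
    - [3,-0.76,0,0.13,0]
    - [3,-0.76,0,0.16,0]
    - [3,0,0,0,0]
    - [3,0,0,0,0]

```text
time_s: 5.73
eef_pos: [586.0, 7.0, 205.8]
ee_rot: [0.001, 0.04, 0.999, -0.0]
force: [0.4, -1.1, 6.8]
grip_width: 0.404
```

```bash
cat >> h.py <<'E'
def pics(n):
    im=ctrl.capture('wrist');im2=ctrl.capture('side')[130:250,210:370]
    im2=cv2.resize(im2,(512,384),interpolation=cv2.INTER_CUBIC)
    a=np.vstack([im,im2]);a=np.hstack([cv2.resize(im,(400,300)),cv2.resize(im2,(400,300))])
    cv2.imwrite(f'pics/{n}.png',cv2.cvtColor(a,cv2.COLOR_RGB2BGR))
E
python3 -c "
from h import *
st();pics('p4')"
```

```text
t 5.73 gateTCP [ 45.8  32.8 205.8] Fgate [ 0.5 -1.1  6.8] toolx_gate [-1.    -0.    -0.002] w 0.404
```

View pics/p4.png

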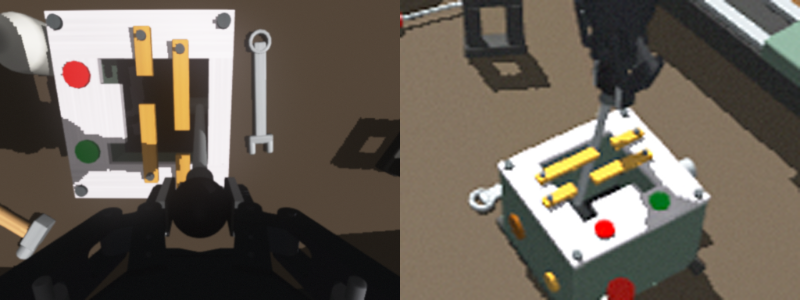

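>>> apply_moves:
  commands:
    - [3,0,-0.2,0,0]
    - [3,0,-0.2,0,0]
    - [3,0,-0.2,0,0]
    - [3,0,-0.2,0,0]

```text
time_s: 6.17
eef_pos: [585.1, -0.7, 205.9]
ee_rot: [0.001, 0.04, 0.999, 0.0]
force: [0.4, 1.9, 5.1]
grip_width: 0.404
```

```bash
python3 -c "
from h import *
st()"
```

```text
t 6.17 gateTCP [ 45.4  25.  205.9] Fgate [0.3 1.9 5.1] toolx_gate [-1.    -0.    -0.002] w 0.404
```

Only 1.9 N (the slide friction), so the stem has entered the opening. Continue to the middle lane.

>>> apply_moves:
  commands:
    - [3,0,-0.25,0,0]
    - [3,0,-0.25,0,0]
    - [3,0,-0.25,0,0]
    - [3,0,-0.25,0,0]

```text
time_s: 6.5
eef_pos: [584.3, -10.7, 205.9]
ee_rot: [0.001, 0.04, 0.999, 0.0]
force: [-0.4, 2.7, 5.4]
grip_width: 0.402
```

>>> apply_moves:
  commands:
    - [3,0,-0.25,0,0]
    - [3,0,-0.25,0,0]
    - [3,0,-0.25,0,0]
    - [3,0,-0.25,0,0]
    - [3,0,-0.25,0,0]
    - [3,0,-0.25,0,0]
    - [3,0,0,0,0]

```text
time_s: 7.08
eef_pos: [583.0, -26.1, 205.9]
ee_rot: [0.001, 0.04, 0.999, -0.0]
force: [-0.0, -0.4, 6.1]
grip_width: 0.405
```

```bash
python3 -c "
from h import *
st();pics('p5')"
```

```text
t 7.08 gateTCP [ 45.4  -0.5 205.9] Fgate [-0.  -0.4  6.1] toolx_gate [-1.    -0.    -0.002] w 0.405
```

View pics/p5.png

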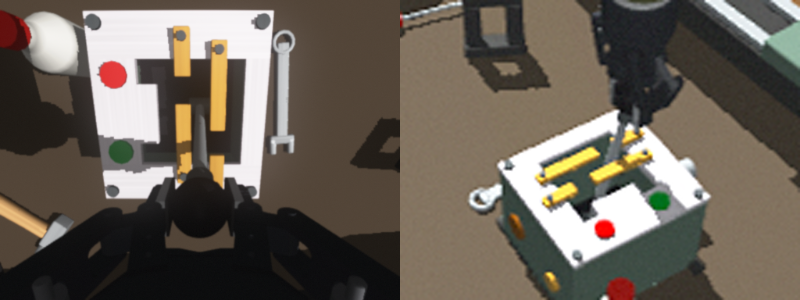

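>>> apply_moves:
  commands:
    - [3,0.85,0,-0.17,0]
    - [3,0.85,0,-0.13,0]
    - [3,0.85,0,-0.1,0]
    - [3,0.85,0,-0.07,0]
    - [3,0.85,0,-0.03,0]
    - [3,0.85,0,0,0]
    - [3,0.85,0,0.04,0]
    - [3,0.85,0,0.08,0]
    - [3,0.85,0,0.11,0]
    - [3,0.85,0,0.15,0]
    - [3,0,0,0,0]
    - [3,0,0,0,0]

```text
time_s: 8.18
eef_pos: [498.2, -19.1, 206.5]
ee_rot: [0.0, 0.04, 0.999, -0.0]
force: [0.5, -0.6, 1.4]
grip_width: 0.405
```

```bash
python3 -c "
from h import *
st();pics('p6')"
```

```text
t 8.18 gateTCP [-39.7  -0.3 206.5] Fgate [ 0.6 -0.5  1.4] toolx_gate [-1.    -0.    -0.001] w 0.405
```

View pics/p6.png

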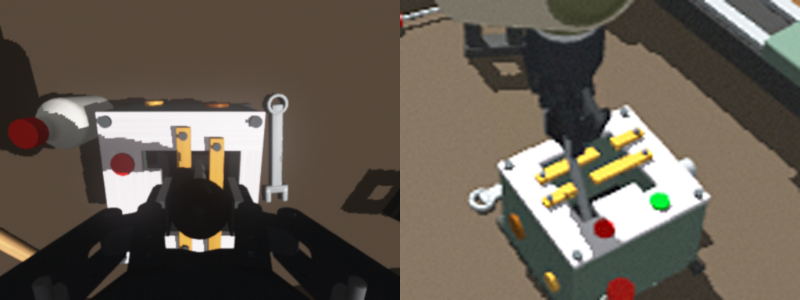

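>>> apply_moves:
  commands:
    - [3,0,-0.2,0,0]
    - [3,0,-0.2,0,0]
    - [3,0,-0.2,0,0]
    - [3,0,-0.2,0,0]

```text
time_s: 8.62
eef_pos: [497.5, -27.2, 206.4]
ee_rot: [0.0, 0.04, 0.999, 0.0]
force: [1.0, 1.5, 3.9]
grip_width: 0.403
```

```bash
python3 -c "
from h import *
st()"
```

```text
t 8.62 gateTCP [-39.7  -8.4 206.4] Fgate [0.8 1.6 3.9] toolx_gate [-1. -0. -0.] w 0.403
```

Only friction again, so the stem is in the second opening. Going through to the last lane (y −32).

>>> apply_moves:
  commands:
    - [3,0,-0.24,0,0]
    - [3,0,-0.24,0,0]
    - [3,0,-0.24,0,0]
    - [3,0,-0.24,0,0]

```text
time_s: 8.95
eef_pos: [496.6, -36.8, 206.4]
ee_rot: [0.0, 0.04, 0.999, -0.0]
force: [0.3, 2.6, 4.8]
grip_width: 0.402
```

>>> apply_moves:
  commands:
    - [3,0,-0.24,0,0]
    - [3,0,-0.24,0,0]
    - [3,0,-0.24,0,0]
    - [3,0,-0.24,0,0]
    - [3,0,-0.24,0,0]
    - [3,0,-0.18,0,0]
    - [3,0,0,0,0]

```text
time_s: 9.53
eef_pos: [495.5, -50.9, 206.4]
ee_rot: [0.0, 0.04, 0.999, -0.0]
force: [-0.9, -1.1, 5.1]
grip_width: 0.412
```

```bash
python3 -c "
from h import *
st();pics('p7')"
```

```text
t 9.53 gateTCP [-39.9 -32.2 206.4] Fgate [-0.8 -1.1  5.1] toolx_gate [-1.  0. -0.] w 0.412
```

View pics/p7.png

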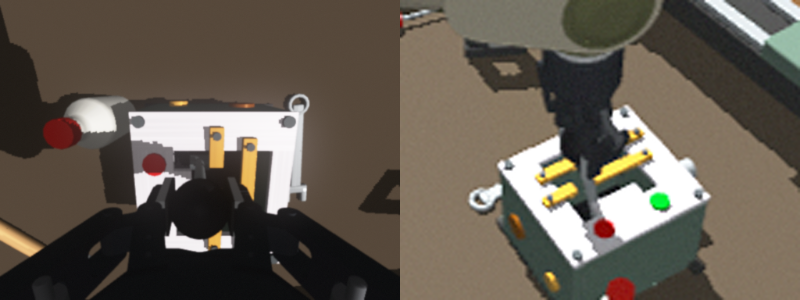

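>>> apply_moves:
  commands:
    - [3,-0.9,0,-0.16,0]
    - [3,-0.9,0,-0.12,0]
    - [3,-0.9,0,-0.08,0]
    - [3,-0.9,0,-0.04,0]
    - [3,-0.9,0,0,0]
    - [3,-0.9,0,0.04,0]
    - [3,-0.9,0,0.08,0]
    - [3,-0.9,0,0.12,0]

```text
time_s: 10.3
eef_pos: [567.2, -56.5, 207.3]
ee_rot: [-0.001, 0.04, 0.999, -0.0]
force: [-1.2, -1.5, 1.0]
grip_width: 0.408
```

>>> apply_moves:
  commands:
    - [3,-0.9,0,0.16,0]
    - [3,-0.9,0,0.21,0]
    - [3,-0.9,0,0.25,0]
    - [3,-0.8,0,0.26,0]
    - [3,0,0,0,0]
    - [3,0,0,0,0]

```text
time_s: 10.8
eef_pos: [601.8, -59.0, 198.5]
ee_rot: [-0.001, 0.04, 0.999, -0.0]
force: [-2.5, -0.7, -0.1]
grip_width: 0.404
```

```bash
python3 -c "
from h import *
st();pics('p8')"
```

```text
t 10.8 gateTCP [ 66.7 -31.8 198.5] Fgate [-2.4 -0.9 -0.1] toolx_gate [-1.    -0.     0.002] w 0.404
```

View pics/p8.png

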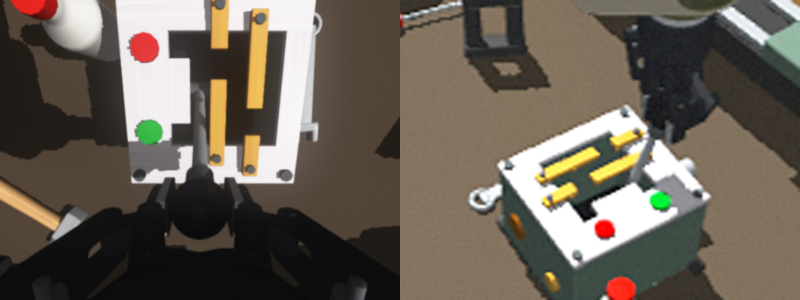

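>>> apply_moves:
  commands:
    - [3,0,-0.2,0,0]
    - [3,0,-0.2,0,0]
    - [3,0,-0.2,0,0]
    - [3,0,-0.2,0,0]

```text
time_s: 11.23
eef_pos: [601.0, -66.7, 198.6]
ee_rot: [-0.001, 0.04, 0.999, 0.0]
force: [-2.2, 2.2, -4.2]
grip_width: 0.408
```

>>> apply_moves:
  commands:
    - [3,0,-0.2,0,0]
    - [3,0,-0.2,0,0]
    - [3,0,-0.2,0,0]
    - [3,0,-0.2,0,0]

```text
time_s: 11.57
eef_pos: [600.5, -74.9, 198.6]
ee_rot: [-0.001, 0.04, 0.999, 0.0]
force: [-4.7, 2.4, -6.9]
grip_width: 0.404
```

>>> apply_moves:
  commands:
    - [3,0,-0.15,0,0]
    - [3,0,-0.15,0,0]
    - [3,0,0,0,0]

```text
time_s: 11.82
eef_pos: [600.3, -78.1, 198.6]
ee_rot: [-0.001, 0.04, 0.999, -0.0]
force: [-4.7, 0.3, -8.2]
grip_width: 0.405
```

```bash
python3 -c "
from h import *
st()"
```

```text
t 11.82 gateTCP [ 66.8 -51.  198.6] Fgate [-4.7 -0.  -8.2] toolx_gate [-1.     0.     0.001] w 0.405
```

Nearly there; feel for the notch bottom in 1 mm steps.

>>> apply_moves:
  commands:
    - [3,0,-0.1,0,0]
    - [3,0,0,0,0]

```text
time_s: 11.98
eef_pos: [600.2, -78.9, 198.6]
ee_rot: [-0.001, 0.04, 0.999, 0.0]
force: [-4.7, 0.2, -9.0]
grip_width: 0.404
```

>>> apply_moves:
  commands:
    - [3,0,-0.1,0,0]
    - [3,0,0,0,0]

```text
time_s: 12.15
eef_pos: [600.2, -79.8, 198.6]
ee_rot: [-0.001, 0.04, 0.999, 0.0]
force: [-5.3, 2.0, -9.7]
grip_width: 0.402
```

```bash
python3 -c "
from h import *
st();pics('p9')"
```

```text
t 12.15 gateTCP [ 66.8 -52.6 198.6] Fgate [-5.4  1.6 -9.7] toolx_gate [-1.    -0.     0.001] w 0.402
```

View pics/p9.png

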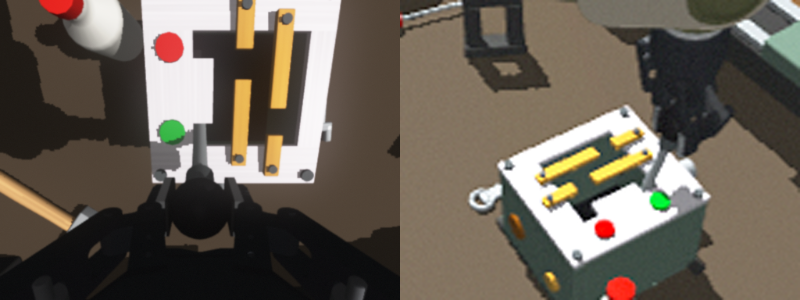

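>>> apply_moves:
  commands:
    - [3,0,-0.1,0,0]
    - [3,0,0,0,0]

```text
time_s: 12.42
eef_pos: [600.1, -80.3, 198.6]
ee_rot: [-0.001, 0.04, 0.999, 0.001]
force: [-4.8, 4.4, -9.5]
grip_width: 0.406
```

>>> apply_moves:
  commands:
    - [3,0,-0.1,0,0]
    - [3,0,0,0,0]

```text
time_s: 12.58
eef_pos: [600.1, -80.4, 198.6]
ee_rot: [-0.001, 0.04, 0.999, 0.001]
force: [-4.3, 7.2, -9.6]
grip_width: 0.406
```

>>> apply_moves:
  commands:
    - [3,0,0.1,0,0]
    - [3,0.2,0.05,-0.07,0]
    - [3,0.2,0,-0.07,0]
    - [3,0,0,0,0]

```text
time_s: 12.92
eef_pos: [596.7, -79.9, 199.9]
ee_rot: [0.001, 0.04, 0.999, 0.0]
force: [4.1, 1.6, -16.7]
grip_width: 0.402
```

```bash
python3 -c "
from h import *
st()"
```

```text
t 12.92 gateTCP [ 63.3 -53.  199.9] Fgate [  4.    2.  -16.7] toolx_gate [-1.    -0.    -0.001] w 0.402
```

>>> apply_moves:
  commands:
    - [3,0,0,0.1,0]
    - [4.2,0,0,0,0]
    - [5.5,0,0,0,0]
    - [7,0,0,0,0]
    - [8,0,0,0,0]
    - [8,0,0,0,0]
    - [8,0,0,0,0]

```text
time_s: 13.5
eef_pos: [596.6, -80.1, 199.9]
ee_rot: [0.0, 0.04, 0.999, -0.0]
force: [-0.1, 0.6, -0.2]
grip_width: 0.938
```

```bash
python3 -c "
from h import *
st();pics('p10')"
```

```text
t 13.5 gateTCP [ 63.2 -53.2 199.9] Fgate [-0.2  0.5 -0.2] toolx_gate [-1.    -0.    -0.001] w 0.938
```

View pics/p10.png

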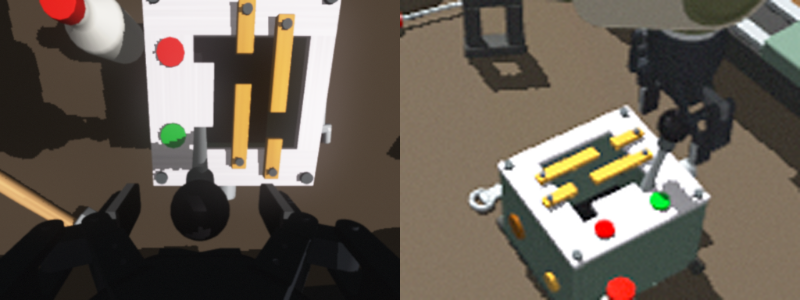

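The lever stays hooked in the notch. I'll retreat straight up, clear of the knob.

>>> apply_moves:
  commands:
    - [8,0,0,-1,0]
    - [8,0,0,-2,0]
    - [8,0,0,-2,0]
    - [8,0,0,-2,0]
    - [8,0,0,-2,0]
    - [8,0,0,-1,0]
    - [8,1.5,1.5,0,0]
    - [8,2,2,0,0]
    - [8,2,2,0,0]
    - [8,2,2,0,0]
    - [8,0,0,0,0]
    - [8,0,0,0,0]

```text
time_s: 14.6
eef_pos: [527.2, 1.5, 300.2]
ee_rot: [0.0, 0.039, 0.999, -0.0]
force: [0.5, 0.3, 1.1]
grip_width: 0.933
```

```bash
python3 -c "
from h import *
st()
im=ctrl.capture('wrist');s=ctrl.capture('side');t=ctrl.capture('top')
a=np.hstack([cv2.resize(im,(400,300)),cv2.resize(s[130:250,210:370],(400,300),interpolation=2)])
b=np.hstack([cv2.resize(s,(400,300)),cv2.resize(t,(400,300))])
cv2.imwrite('pics/p11.png',cv2.cvtColor(np.vstack([a,b]),cv2.COLOR_RGB2BGR))"
```

```text
t 14.6 gateTCP [-12.4  22.6 300.2] Fgate [0.4 0.4 1.1] toolx_gate [-1.    -0.002 -0.001] w 0.933
```

View pics/p11.png

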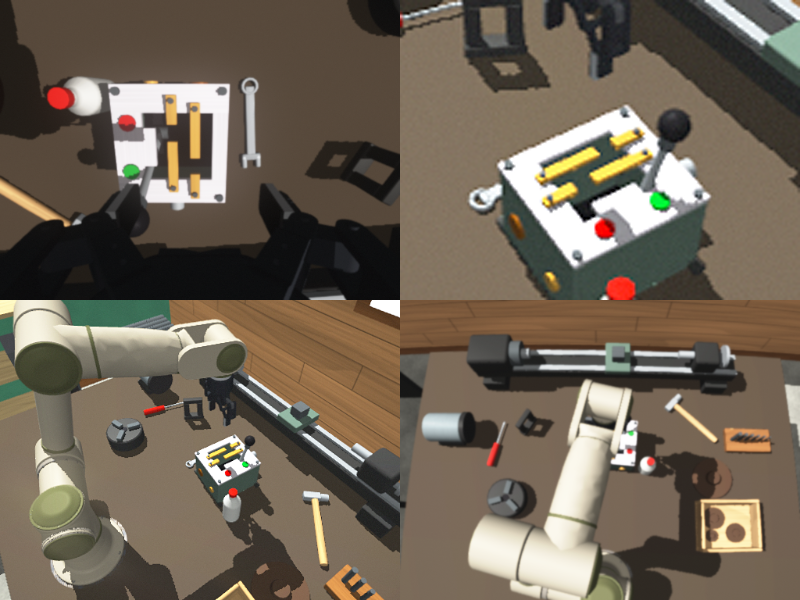

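The lever is still leaning in the notch by the green tag, with the side-view knob at about (674,126). The gripper is well clear, and the tools and parts are where they were.

```bash
python3 -c "
from rig import ctrl
print(ctrl.finish_job())"
```

```text
the job is handed in; nothing more can be done
None
```

The gearbox is in gear: the lever is hooked in the notch beside the green tag (gate x = +36). I handed the job in at about 15 s of the 58 s allowed.

- **Openings:** From the pictures, I placed the first opening at about gate x = +26 and the second at about -22.5. I gripped the knob with 25 N and probed each one in 2 mm steps. Only about 2–3 N of sliding friction showed each time, so the stem went through both without pressing on the bars.
- **Notch:** I took the lever along the last lane to about x = +38 and then sideways. At about y = -53 it stopped, with about 7 N of side force, which matches the notch's end. I eased it back against the tooth before letting go.
- **Force:** The largest force in the readings I took was about 17 N, a vertical pull on the knob while easing back.
- **Last checks:** After the gripper opened and withdrew about 100 mm up and away, the pictures showed the lever still hooked by the green tag. The tools and lathe parts looked unmoved. The tool force read about 1 N, so nothing was being touched.
- **Disagreement:** The three cameras put the gate up to 5 mm apart across the lanes. I used a value in between, and the forces I felt agreed with it.

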